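Open the registered-parcel box and hold the lid up

TASK

Swing the flat steel hasp sideways, fully off the lid of the grey parcel box, then give the lid a tug by its handle, before touching the black release slide, to learn whether the inner catch is still holding it. If it is caught, push the slide fully across, away from the hasp, to free it; then raise the lid about half open (around 50 degrees) and finish still gripping its handle, holding the lid steady there for a colleague. Leave the carton, tape dispenser and flask where they are.

Things in the scene. Friction and masses are not known exactly. Their poses are not given: they have to be found in the camera images.
- strongbox: Fixed grey sheet-steel box, 260 (x) x 280 (y) x 106 mm high; origin at the centre of its underside. Own -x side is the front, facing the robot. Its flat top is a fixed deck over own x -130 to -45 mm, and the lid over own x -45 to +130 mm; both are at height 106 mm. The hasp pivot (own y +75) and the release slide (own y -60) stand on the deck.
- lid (a joint): Lid angle, rad: 0 shut, grows as the front edge rises, to 1.5. Lid 175 x 280 x 6 mm, about 0.5 kg, hinged along the far rim; turns freely, falls shut when let go. A hidden inner catch may hold it: caught, it rises only about 0.035 rad (5 mm at the handle), then stops dead; free, it keeps rising at 2 to 5 N. Under the hasp it rises under 0.015 rad.
- lid_hinge (a point): Point on the lid's hinge axis, mid-width, at own (130, 0, 103) mm of the box; the axis is the box's own y.
- pull: The lid's steel T-handle, fixed on the lid's top: a round bar of 14 mm diameter and 44 mm length along the box's own y, with flat ends, on a 10 mm thick central post. Origin at the foot of the post on the lid's top, 150 mm from the hinge and mid-width. It can be gripped over its two ends (closing along own y), so that the bar turns between the pads as the lid swings.
- pull_bar (a point): Centre of the T-handle's bar, 32 mm above the lid's top; shut, at own (-20, 0, 138) mm of the box.
- hasp (a joint): Hasp angle in rad about a vertical pivot: 0 points straight to the box's own +x, over the lid's catch plate; grows as it swings to own +y (anticlockwise from above). Limits -0.35 and 1.7. Clear of the lid past 1.25; at 1.57 it lies along the deck. Stays where it is left (about 1 N at the peg moves it).
- hasp_pivot (a point): The hasp's pivot, at own (-80, 75, 115) mm of the box.
- hasp_peg (a point): Point on the upright round steel grip peg of the hasp (12 mm diameter, 52 mm from the pivot), 137 mm above the box's foot. The peg rises from the flat hasp bar (18 mm wide, 6 mm thick, top at 118 mm, end 68 mm from the pivot) to its top at 152 mm.
- release (a joint): Travel of the release slide in m: 0 as found, grows towards the box's own -y to its stop at 0.022. Fully across, it has pulled the inner catch free. Needs about 3 N and stays where it is left; the catch does not re-engage by itself.
- release_tab (a point): Point on the release slide's upright black tab, 14 (x) x 12 (y) mm; this point is 132 mm above the box's foot; the tab stands from the deck to 141 mm. At own (-90, -60) mm of the box at travel 0.
- carton: Bystander: small cardboard carton 120 x 90 x 75 mm, origin at the centre of its underside.
- tape_gun: Bystander: packing-tape dispenser, roll 90 mm diameter with an arm out to 93 mm, 56 mm high, origin under the roll's centre.
- flask: Bystander: dark steel flask, 66 mm diameter, 160 mm high, origin at the centre of its underside.

How it is judged:
On the way, in this order (a step that is already met when the one before it is completed fails the run):
1. the hasp is swung clear of the lid (value of joint hasp above 1.25 rad), for 0.1 s.
2. with the hasp clear and the release slide still untouched, the lid is tugged up through its slack (value of joint hasp above 1.25 rad and value of joint release below 0.005 m and value of joint lid above 0.02 rad), for 0.1 s.
At the end, for the whole second after the job is handed in: The lid stands 0.65 to 1.15 rad (37 to 66 degrees) open and still (under 0.1 rad/s), the gripper's fingers bear on its T-handle with more than 1 N, the hasp is off the lid (past 1.25 rad), and the bystanders are within 30 mm of where they stood (value of joint lid between 0.65 and 1.15 rad and value of joint hasp between 1.25 and 1.8 rad and velocity of joint lid between -0.1 and 0.1 rad/s and contact force between the fingers and pull above 1 N and distance of each of carton, tape_gun, flask from where it was at the start of the episode below 0.03 m); the arm keeps its last pose, push and grip.
It fails at once if a bystander is shoved more than 30 mm (distance of any of carton, tape_gun, flask from where it was at the start of the episode above 0.03 m).
It also fails if it takes over 72 s, if anything falls off the work surface, if the arm or the gripper's body presses on something with over 40 N, if the wrist force passes 120 N, or if a joint passes its speed limit or range.

ROBOT

A 6-joint arm with a two-finger parallel gripper is mounted at the origin on the work surface. World frame = base frame: x ahead of the robot, y to its left, z up, the work surface at z = 0. Lengths are in m, angles in rad, forces in N, time in s.
With the tool pointing down it reaches from about 0.35 to 0.875 m from the base axis. Payload 4.2 kg.
Tool frame: the origin (TCP) lies midway between the tips of the shut fingers; the grasp point (between the pads) lies 19 mm behind it; z points along the fingers, y is the line along which they close (so a half turn about z gives the same grasp; the last joint's range is limited). The gripper opens to 85 mm and grips with 20 to 120 N. Pads are 22 mm wide; open, the fingers measure 114 mm over their backs; the gripper's body (76 mm by 85 mm) begins 54 mm behind the grasp point. The pads swing forward as they close: fully open they stand 13 mm farther back than shut.
Start: joints at [1.476, 0.385, 0.008, 0, -1.194, -0.259], TCP at [0.217, 0.586, 0.231] pointing down, gripper open.
Joint ranges: [-3.14, 3.14], [-1.21, 2.06], [-1.07, 1.41], [-3.16, 2.05], [-2.99, -0.16], [-3.1, 3.1]. Speed limits (rad/s): [2.79, 2.79, 3.14, 3.14, 3.14, 3.14].

INTERFACE

Orientations are given as a 3x3 rotation matrix whose columns are the frame's x, y, z axes.
In Python, from cell import manip gives the robot as it stands.
- The arm moves only by the tool arm_command, never from a script. Its arguments are lists of equal length, an entry for each row: "offset": the shift along the tool's x, y, z in normalised numbers (1 is 0.6 m), a list of three; "rotation": the turn, a rotation vector about the tool's x, y, z in parts of the range, where 1.0 means 2 rad, a list of three; "fingers": the finger opening in mm, from 0 to 85.4. In form: {"offset": [[tx, ty, tz], ...], "rotation": [[ax, ay, az], ...], "fingers": [fingers, ...]}. A call has exactly 8 rows; each row is the pose to reach, as a shift and turn from the pose commanded when the call began, along the tool's axes at that moment; what a row does not reach only later rows make up. A row lasts 1/10 s, in which the tool goes at most 50 mm and 8.59 degrees, less where a joint would pass 70% of its speed; a pose out of reach is approached as far as the arm can. A call with a gripper value outside its range is refused whole. The fingers move at their own pace and stop on an object; the grip force is fixed at half the most. Time passes only in rows, so rows that repeat a pose let the fingers close, or fill a call up. It gives the time, the measured TCP pose, the force, the opening and the grip force at its end, in the units of the state.
- manip.get_obs(): the state, without advancing time (a new reading comes with each control period).
- manip.snapshot(name): name is "side" or "top" or "wrist"; returns the picture (480x640x3 uint8, blue, green, red); there is no depth.
- manip.camera_info(name): a dict with "vertical_fov" (degrees; the focal length in pixels is half the picture's height over the tangent of half this angle, whatever the lens; pixels are square), "cx", "cy" (the principal point, pixels), "camera_from_world" (4x4, takes a point from world to camera coordinates); the wrist camera has in their place "tool_from_camera" (4x4, takes a point from camera to tool coordinates, whose origin is the TCP and whose axes are the flange's). Camera axes: x right, y up, looking along -z (the intrinsics and any distortion apply to the point x, -y, -z); pixel columns grow to the right and rows downward; lengths in m; the calibration is good to about 2 mm. A picture is of the moment at which its call begins: read the wrist's pose just before it. camera_info takes no time and is no camera call.
- manip.job_done(): hands the job in; it is judged then, once.
Trained networks look in the newest picture that a camera, given by its name, has taken for a name from the list of things; names that differ only in an ending like _2 or _b are one class to them, and where a whole thing is asked for, a point or a joint stands for the part that bears it (a point fixed in the world has none). Each returns a list of dicts, best first, with "score" (0 to 1); they miss things now and then, are a little off and sometimes report something else, mostly with a low value. They report only what shows in the picture. A call takes as long as a camera call.
- manip.search_frame(target, camera): "position" ([column, row] in pixels, amid what is visible of it).
- manip.cut_out(target, camera): "region" (480x640 bool, what is visible of it) and "position" ([column, row] in pixels, amid what is visible of it).
- manip.landmark_of(target, camera): "position" ([column, row] in pixels: a listed point, or the origin of a listed thing).
The state is a dict: "clock": time; "joint_positions": joint angles; "joint_vel": joint speeds; "joint_efforts": joint torques, N m; "position": TCP position; "ee_rot": TCP orientation; "ft_force": force on the tool from outside, world axes, zero at the start; "ft_torque": the same for the moment, N m; "opening": finger opening in m; "gripper_force": force on a finger pad.
Only numpy, scipy, OpenCV 4.12 (cv2) and the standard library are available. Lean on these libraries where they do the work, as an engineer would, in place of code of your own. Each camera call takes 0.05 s, during which the arm holds its last target. There are 200 camera calls.

## Working session

There is one attempt and no reset: what is moved stays moved. The work goes in short steps, Python scripts to look and compute and a tool call to move; the robot and the scene stay as the last step left them, time stands still between calls to the robot, and variables do not carry over. Pictures are saved under pics/ and viewed, at most 10 in all, crops included, and the job is handed in when it is done.

Besides the shell and the picture viewer there is one more tool, called after ">>>" as name(argument=value, ...), one argument or row to a line, values as JSON. arm_command: Moves the arm, as the interface text tells. Its arguments: {"type":"object","properties":{"offset":{"type":"array","items":{"type":"array","items":{"type":"number"}}},"rotation":{"type":"array","items":{"type":"array","items":{"type":"number"}}},"fingers":{"type":"array","items":{"type":"number"}}},"required":["offset","rotation","fingers"]}

```bash
ls; mkdir -p pics
python3 - <<'E'
from cell import manip
import cv2,numpy as np
o=manip.get_obs();print(o['clock'],o['position'],o['ee_rot'])
for c in ['side','top']:
    im=manip.snapshot(c);cv2.imwrite(f'pics/{c}0.png',im)
    print(c,{k:(np.round(v,4).tolist() if hasattr(v,'shape') else v) for k,v in manip.camera_info(c).items()})
    for t in ['hasp_pivot','hasp_peg','release_tab','pull_bar','lid_hinge','strongbox','pull','carton','tape_gun','flask']:
        r=manip.landmark_of(t,c);print(t,[(np.round(x['position'],1).tolist(),round(x['score'],2)) for x in r[:2]])
print(manip.camera_info('wrist'), manip.get_obs()['clock'])
E
```

```text
pics
0.0 [0.2162994  0.58577535 0.23023487] [[ 9.38032123e-01 -3.46547734e-01 -6.36036778e-04]
 [-3.46548300e-01 -9.38029917e-01 -2.03745050e-03]
 [ 1.09452328e-04  2.13161148e-03 -9.99997722e-01]]
side {'vertical_fov': 44.315091858153394, 'cx': 324.6833917650692, 'cy': 245.3572365622201, 'camera_from_world': [[-0.9868, -0.1616, -0.0077, 0.5817], [0.1117, -0.7151, 0.69, -0.1392], [-0.1171, 0.68, 0.7238, -1.4369], [0.0, 0.0, 0.0, 1.0]]}
hasp_pivot [([350.6, 282.0], 0.51)]
hasp_peg [([337.0, 265.6], 0.68)]
release_tab [([377.8, 237.1], 0.54)]
pull_bar [([345.8, 244.5], 0.5)]
lid_hinge [([289.5, 235.5], 0.8)]
strongbox [([334.3, 280.9], 0.86)]
pull [([340.9, 253.1], 0.58)]
carton [([325.9, 428.4], 0.64), ([333.8, 173.3], 0.55)]
tape_gun [([396.8, 179.3], 0.88), ([325.9, 432.3], 0.7)]
flask [([331.5, 175.4], 0.57)]
top {'vertical_fov': 54.053482650732064, 'cx': 319.441148841158, 'cy': 241.67856066725815, 'camera_from_world': [[-0.0273, -0.9996, 0.0008, 0.0031], [0.9935, -0.0271, 0.1109, -0.5792], [-0.1109, 0.0038, 0.9938, -1.1992], [0.0, 0.0, 0.0, 1.0]]}
hasp_pivot [([266.0, 270.3], 0.54
[... 153 characters left out ...]
)]
lid_hinge [([324.6, 194.5], 0.83)]
strongbox [([310.6, 251.8], 0.87), ([305.8, 254.0], 0.29)]
pull [([306.6, 251.6], 0.54)]
carton [([154.1, 268.8], 0.73)]
tape_gun [([468.7, 295.4], 0.63), ([151.5, 269.5], 0.2)]
flask [([461.3, 218.6], 0.56)]
{'vertical_fov': 65.68883817272592, 'cx': 319.35429002959853, 'cy': 240.63176920996844, 'tool_from_camera': array([[ 2.85119847e-04,  9.55098807e-01,  2.96287338e-01,
         7.54505947e-02],
       [ 9.99999902e-01, -1.72031914e-04, -4.07753987e-04,
         5.51990660e-05],
       [-3.38474469e-04,  2.96287426e-01, -9.55098763e-01,
        -1.43119022e-01],
       [ 0.00000000e+00,  0.00000000e+00,  0.00000000e+00,
         1.00000000e+00]])} 1.1
```

```bash
cat > h.py <<'E'
from cell import manip
import numpy as np, cv2
from scipy.optimize import least_squares
def proj(c,P):
    i=manip.camera_info(c);T=np.array(i['camera_from_world']);f=240/np.tan(np.radians(i['vertical_fov'])/2)
    p=T[:3,:3]@np.asarray(P)+T[:3,3]
    return np.array([i['cx']+f*p[0]/-p[2], i['cy']-f*p[1]/-p[2]])
def box2w(b,p):
    c,s=np.cos(b[2]),np.sin(b[2]);return np.array([b[0]+c*p[0]-s*p[1],b[1]+s*p[0]+c*p[1],p[2]])
def peg(b,a): return box2w(b,[-.08+.052*np.cos(a),.075+.052*np.sin(a),.137])
E
python3 - <<'E'
from h import *
M={'side':dict(hasp_pivot=(350.6,282.0),hasp_peg=(337,265.6),release_tab=(377.8,237.1),pull_bar=(345.8,244.5),lid_hinge=(289.5,235.5),strongbox=(334.3,280.9),pull=(340.9,253.1)),
'top':dict(hasp_pivot=(266,270.3),hasp_peg=(280.3,251.9),release_tab=(322.1,287.9),pull_bar=(308.9,250.3),lid_hinge=(324.6,194.5),strongbox=(310.6,251.8),pull=(306.6,251.6))}
L=dict(hasp_pivot=(-.08,.075,.115),release_tab=(-.09,-.06,.132),pull_bar=(-.02,0,.138),lid_hinge=(.13,0,.103),strongbox=(0,0,0),pull=(-.02,0,.106))
def res(x,full=False):
    out={}
    for c in M:
        for k,m in M[c].items():
            P=peg(x,x[3]) if k=='hasp_peg' else box2w(x,L[k])
            out[c,k]=proj(c,P)-m
    return out if full else np.concatenate(list(out.values()))
for y0 in (0,-.5,.5):
    r=least_squares(res,[.6,0,y0,0],loss='soft_l1');print(r.cost,np.round(r.x,4))
for k,v in res(r.x,True).items():print(k,v.round(1))
E
```

```text
24.799279405279613 [ 0.5614  0.0145 -0.3003 -0.3166]
24.79927939460813 [ 0.5614  0.0145 -0.3003 -0.3166]
24.799279398206643 [ 0.5614  0.0145 -0.3003 -0.3166]
('side', 'hasp_pivot') [ 1.6 -0.6]
('side', 'hasp_peg') [-1.2 -2.6]
('side', 'release_tab') [2.1 2.2]
('side', 'pull_bar') [-3.2  0. ]
('side', 'lid_hinge') [-1.9 -0.5]
('side', 'strongbox') [ 0.4 -1.2]
('side', 'pull') [1.5 0.7]
('top', 'hasp_pivot') [ 3.8 -1.6]
('top', 'hasp_peg') [ 0.8 -1.8]
('top', 'release_tab') [ 0.2 -0.2]
('top', 'pull_bar') [-2.9  2.1]
('top', 'lid_hinge') [-1.8  1.4]
('top', 'strongbox') [-1.1 -2. ]
('top', 'pull') [-0.2  2. ]
```

View pics/top0.png

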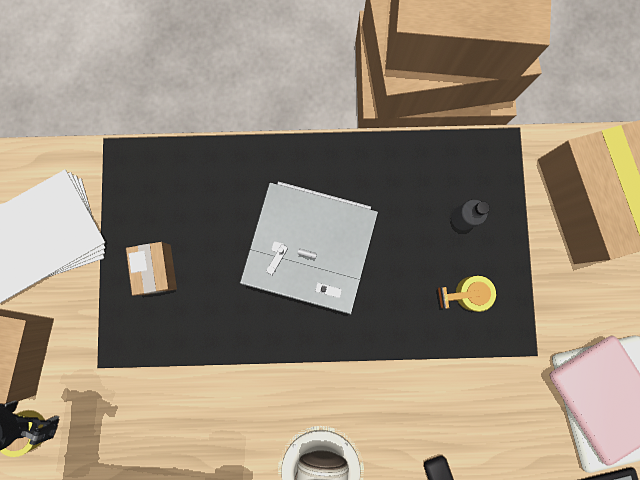

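View pics/side0.png

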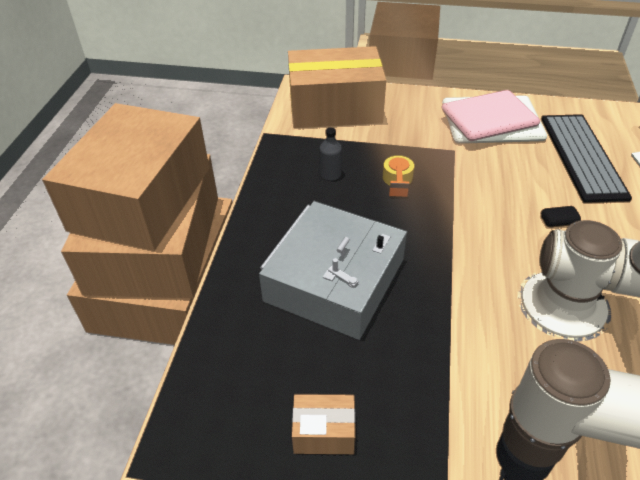

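The top view shows the box centred near (310,250), the hasp pivot near (269,270) with its peg at (281,245), the handle at (308,254) and the slide tab at (323,289). The carton at (152,268), tape gun at (478,294) and flask at (470,216) are well clear. The side view agrees. Next I move over the box for a wrist-camera view.

The rows are not in the units I measure in: shifts go in shares of 0.6 m and turns go in shares of 2 rad. I convert before sending: 275 mm / 600 = 0.4583, 240 mm / 600 = 0.4.

>>> arm_command(
  offset=[
    [0.05,0.0433,-0.025],
    [0.1083,0.095,-0.05],
    [0.1667,0.145,-0.075],
    [0.225,0.195,-0.1],
    [0.2833,0.245,-0.125],
    [0.3417,0.2967,-0.15],
    [0.4,0.3467,-0.1667],
    [0.4583,0.3967,-0.1667],
  ],
  rotation=[
    [0,0,0],
    [0,0,0],
    [0,0,0],
    [0,0,0],
    [0,0,0],
    [0,0,0],
    [0,0,0],
    [0,0,0],
  ],
  fingers=[85,85,85,85,85,85,85,85],
)

```text
clock: 1.9
position: [0.3931, 0.2664, 0.3335]
ee_rot: [[0.938, -0.346, 0.003], [-0.346, -0.938, 0.003], [0.002, -0.004, -1.0]]
ft_force: [1.8, 0.8, -0.5]
opening: 0.0855
gripper_force: 0.0
```

In the tool's units: 207 mm / 600 = 0.345, 181 mm / 600 = 0.3017.

>>> arm_command(
  offset=[
    [0.0583,0.05,0],
    [0.1167,0.1,0],
    [0.175,0.15,0],
    [0.2333,0.2017,0],
    [0.2917,0.2517,0],
    [0.345,0.3017,0],
    [0.345,0.3017,0],
    [0.345,0.3017,0],
  ],
  rotation=[
    [0,0,0],
    [0,0,0],
    [0,0,0],
    [0,0,0],
    [0,0,0],
    [0,0,0],
    [0,0,0],
    [0,0,0],
  ],
  fingers=[85,85,85,85,85,85,85,85],
)

```text
clock: 2.7
position: [0.5236, 0.0252, 0.331]
ee_rot: [[0.937, -0.349, -0.001], [-0.349, -0.937, 0.0], [-0.001, 0.0, -1.0]]
ft_force: [0.1, 0.4, -0.2]
opening: 0.0848
gripper_force: 0.0
```

```bash
cat >> h.py <<'E'
def wproj(o,P):
    i=manip.camera_info('wrist');f=240/np.tan(np.radians(i['vertical_fov'])/2);T=np.array(i['tool_from_camera'])
    R=np.array(o['ee_rot']);t=R.T@(np.asarray(P)-np.array(o['position']))
    p=T[:3,:3].T@(t-T[:3,3])
    return np.array([i['cx']+f*p[0]/-p[2], i['cy']-f*p[1]/-p[2]])
L=dict(hasp_pivot=(-.08,.075,.115),release_tab=(-.09,-.06,.132),pull_bar=(-.02,0,.138),lid_hinge=(.13,0,.103),strongbox=(0,0,0),pull=(-.02,0,.106))
E
python3 - <<'E'
from h import *
o=manip.get_obs();im=manip.snapshot('wrist');cv2.imwrite('pics/w1.png',im)
m={}
for t in ['hasp_pivot','hasp_peg','release_tab','pull_bar','pull','lid_hinge']:
    r=manip.landmark_of(t,'wrist');print(t,[(np.round(x['position'],1).tolist(),round(x['score'],2)) for x in r[:2]])
    if r:m[t]=np.array(r[0]['position'])
def res(x): return np.concatenate([wproj(o,peg(x,x[3]) if k=='hasp_peg' else box2w(x,L[k]))-v for k,v in m.items()])
r=least_squares(res,[.56,.0145,-.29,-.2],loss='soft_l1');print(r.cost,r.x.round(4));print(list(m),res(r.x).round(1))
for c in [(-.13,.14,.106),(-.13,-.14,.106),(.13,.14,.106),(.13,-.14,.106)]:print(c,wproj(o,box2w(r.x,c)).round(1))
E
```

```text
hasp_pivot [([250.1, 247.4], 0.92)]
hasp_peg [([250.8, 201.3], 0.69)]
release_tab [([386.2, 256.6], 0.86), ([318.4, 183.5], 0.7)]
pull_bar [([319.5, 189.2], 0.82)]
pull [([316.6, 183.7], 0.7), ([319.4, 189.7], 0.48)]
lid_hinge [([308.8, 11.8], 0.85)]
4.403050405286784 [ 0.5618  0.0119 -0.2954 -0.213 ]
['hasp_pivot', 'hasp_peg', 'release_tab', 'pull_bar', 'pull', 'lid_hinge'] [-0.6  0.6 -0.1  1.3 -1.  -1.3  0.  -0.6  2.9 -0.4  0.3  0.3]
(-0.13, 0.14, 0.106) [196.7 292.6]
(-0.13, -0.14, 0.106) [456.3 278. ]
(0.13, 0.14, 0.106) [149.7  22.1]
(0.13, -0.14, 0.106) [ 4.709e+02 -1.000e-01]
```

View pics/w1.png

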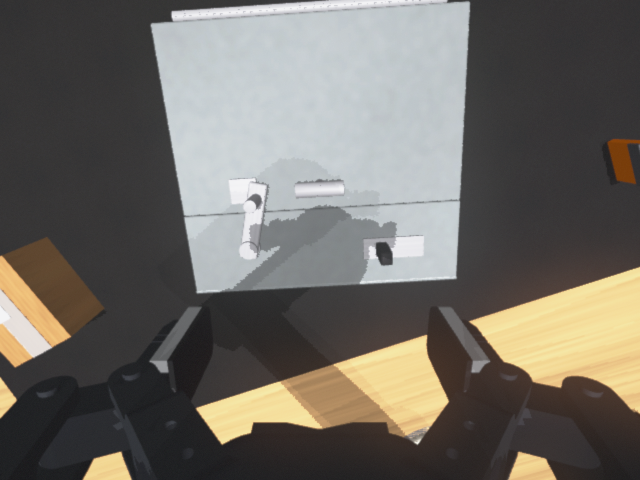

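The wrist view matches the fit: front corners predicted within 1 px of (197,293) and (456,278), peg top at (252,203), bar at (319,189), tab at (385,253). The hasp is at about -0.21 rad. Next step: cage the peg between the fingers.

```bash
cat >> h.py <<'E'
B=np.array([.5618,.0119,-.2954])
def plan(pts,o=None):
    """pts: (own xyz mm, tool-x own angle or None) -> tool-frame offset mm, rot z rad (tool kept vertical)"""
    o=o or manip.get_obs();R=np.array(o['ee_rot']);p0=np.array(o['position']);a0=np.arctan2(R[1,0],R[0,0])
    e=-np.array([R[1,2],-R[0,2],0])
    for p,a in pts:
        d=R.T@(box2w(B,np.array(p)/1e3)-p0)*1e3
        dz=0 if a is None else -(a+B[2]-a0)
        print(d.round().astype(int).tolist(),round(dz,2))
def own(o=None):
    o=o or manip.get_obs();p=np.array(o['position'])-[B[0],B[1],0];c,s=np.cos(B[2]),np.sin(B[2]);R=np.array(o['ee_rot'])
    print('own mm',np.round([1e3*(c*p[0]+s*p[1]),1e3*(-s*p[0]+c*p[1]),1e3*p[2]],1),'ang',round(np.arctan2(R[1,0],R[0,0])-B[2],3),'z',R[:,2].round(3),'F',np.round(o['ft_force'],1),'j',np.round(o['joint_positions'],2),o['clock'])
E
python3 - <<'E'
from h import *
own();plan([((-29,64,200),-.15),((-29,64,126),-.15)])
E
```

```text
own mm [-41.4   3.4 331.6] ang -0.057 z [ 0.  0. -1.] F [-0.3 -0.1 -0.1] j [ 0.36  0.15 -0.06 -0.   -1.36  0.86] 3.05
[9, -61, 132] 0.09
[9, -61, 206] 0.09
```

In the tool's units: 205 mm / 600 = 0.3417, 195 mm / 600 = 0.325, 0.09 rad / 2 = 0.045.

>>> arm_command(
  offset=[
    [0.0067,-0.05,0.05],
    [0.015,-0.1017,0.1],
    [0.015,-0.1017,0.1583],
    [0.015,-0.1017,0.2083],
    [0.015,-0.1017,0.25],
    [0.015,-0.1017,0.2917],
    [0.015,-0.1017,0.325],
    [0.015,-0.1017,0.3417],
  ],
  rotation=[
    [0,0,0.025],
    [0,0,0.045],
    [0,0,0.045],
    [0,0,0.045],
    [0,0,0.045],
    [0,0,0.045],
    [0,0,0.045],
    [0,0,0.045],
  ],
  fingers=[28,28,28,28,28,28,28,28],
)

```text
clock: 3.85
position: [0.552, 0.0806, 0.1245]
ee_rot: [[0.903, -0.429, -0.003], [-0.429, -0.903, -0.001], [-0.002, 0.002, -1.0]]
ft_force: [-0.1, 0.4, 0.6]
opening: 0.0281
gripper_force: 0.0
```

Run:
```python
from h import *
own();print(manip.get_obs()['opening'])
im=manip.snapshot('wrist');cv2.imwrite('pics/w2.png',im)
plan([((-80+52*np.cos(a),75+52*np.sin(a),126),min(a,1.2)) for a in np.linspace(-.1,.7,8)])
```

```text
own mm [-29.4  62.9 124.5] ang -0.148 z [-0.003 -0.001 -1.   ] F [-0.1  0.4  0.6] j [ 0.44  0.37 -0.3  -0.   -0.9   0.69] 3.85
0.028098234213421367
[0, -7, -2] -0.05
[0, -13, -2] -0.16
[-2, -19, -2] -0.28
[-3, -25, -2] -0.39
[-6, -30, -2] -0.51
[-9, -35, -2] -0.62
[-13, -40, -2] -0.73
[-17, -44, -2] -0.85
```

View pics/w2.png

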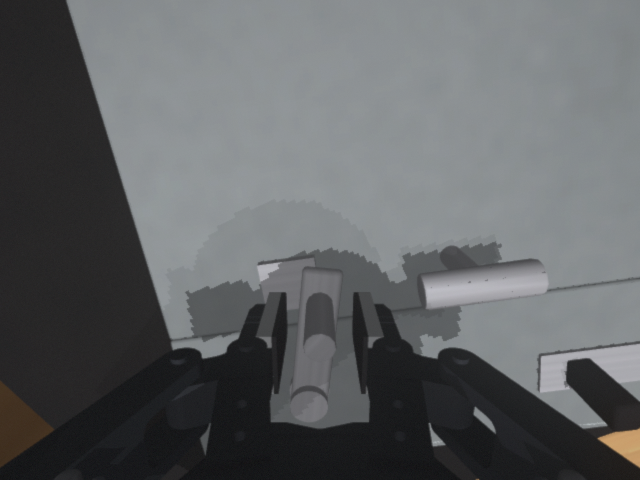

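The peg, at (319,320), sits centred between the pads, with the bar clear to the right at (483,284). Now I swing the hasp along its arc.

In the tool's units: -44 mm / 600 = -0.0733, -40 mm / 600 = -0.0667, -0.85 rad / 2 = -0.425.

>>> arm_command(
  offset=[
    [0,-0.0117,-0.0017],
    [0,-0.0217,-0.0017],
    [-0.0033,-0.0317,-0.0017],
    [-0.005,-0.0417,-0.0017],
    [-0.01,-0.05,-0.0017],
    [-0.015,-0.0583,-0.0017],
    [-0.0217,-0.0667,-0.0017],
    [-0.0283,-0.0733,-0.0017],
  ],
  rotation=[
    [0,0,-0.025],
    [0,0,-0.08],
    [0,0,-0.14],
    [0,0,-0.195],
    [0,0,-0.255],
    [0,0,-0.31],
    [0,0,-0.365],
    [0,0,-0.425],
  ],
  fingers=[22,20,20,20,20,20,20,20],
)

```text
clock: 4.7
position: [0.5572, 0.1279, 0.1284]
ee_rot: [[0.916, 0.4, 0.002], [0.4, -0.916, 0.0], [0.002, 0.0, -1.0]]
ft_force: [0.2, -0.9, -1.4]
opening: 0.02
gripper_force: 0.6
```

Run:
```python
from h import *
own()
plan([((-80+52*np.cos(a),75+52*np.sin(a),126),min(a,1.3)) for a in np.linspace(.83,1.62,7)])
```

```text
own mm [-38.2 109.6 128.4] ang 0.707 z [ 0.002  0.    -1.   ] F [ 0.2 -0.9 -1.4] j [ 0.51  0.39 -0.27  0.   -0.91  1.47] 4.7
[-3, -7, 2] -0.12
[-4, -14, 2] -0.25
[-6, -20, 2] -0.39
[-9, -27, 2] -0.52
[-13, -32, 2] -0.59
[-17, -37, 2] -0.59
[-22, -42, 2] -0.59
```

In the tool's units: -42 mm / 600 = -0.07, -37 mm / 600 = -0.0617, -0.59 rad / 2 = -0.295.

>>> arm_command(
  offset=[
    [-0.005,-0.0117,0.0017],
    [-0.0067,-0.0233,0.0017],
    [-0.01,-0.0333,0.0017],
    [-0.015,-0.045,0.0017],
    [-0.0217,-0.0533,0.0017],
    [-0.0283,-0.0617,0.0017],
    [-0.0367,-0.07,0.0017],
    [-0.0367,-0.07,0.0017],
  ],
  rotation=[
    [0,0,-0.06],
    [0,0,-0.125],
    [0,0,-0.195],
    [0,0,-0.26],
    [0,0,-0.295],
    [0,0,-0.295],
    [0,0,-0.295],
    [0,0,-0.295],
  ],
  fingers=[20,20,20,20,20,20,20,20],
)

```text
clock: 5.5
position: [0.5191, 0.1576, 0.1269]
ee_rot: [[0.544, 0.839, -0.0], [0.839, -0.544, 0.0], [0.0, -0.0, -1.0]]
ft_force: [-0.2, -0.2, -0.2]
opening: 0.0202
gripper_force: 0.0
```

Run:
```python
from h import *
own()
im=manip.snapshot('top')
for t in ['hasp_peg','hasp_pivot']:print(manip.landmark_of(t,'top')[:2],[proj('top',peg(B,a)).round(1) for a in (1.2,1.5)])
plan([((-82,127,220),None),((-20,0,220),0),((-20,0,119),0)])
```

```text
own mm [-83.3 126.9 126.9] ang 1.291 z [-0.  0. -1.] F [-0.2 -0.2 -0.2] j [ 0.59  0.35 -0.34 -0.   -0.88  1.97] 5.5
[{'position': [249.7, 260.6], 'score': 0.66}, {'position': [310.7, 251.3], 'score': 0.4}] [array([252.7, 255.2]), array([249.5, 261. ])]
[{'position': [266.6, 269.8], 'score': 0.64}] [array([252.7, 255.2]), array([249.5, 261. ])]
[1, 1, -94] 0
[-104, 95, -94] 1.29
[-104, 95, 7] 1.29
```

In the tool's units: -104 mm / 600 = -0.1733, 95 mm / 600 = 0.1583, 0.84 rad / 2 = 0.42.

>>> arm_command(
  offset=[
    [0,0,-0.05],
    [0,0,-0.1],
    [0,0,-0.1567],
    [-0.0417,0.0333,-0.1567],
    [-0.0867,0.075,-0.1567],
    [-0.1333,0.1167,-0.1567],
    [-0.1733,0.1583,-0.1567],
    [-0.1733,0.1583,-0.1567],
  ],
  rotation=[
    [0,0,0],
    [0,0,0],
    [0,0,0.07],
    [0,0,0.14],
    [0,0,0.21],
    [0,0,0.28],
    [0,0,0.35],
    [0,0,0.42],
  ],
  fingers=[20,20,20,70,70,70,70,70],
)

```text
clock: 6.45
position: [0.5431, 0.0149, 0.2199]
ee_rot: [[0.989, 0.145, -0.001], [0.145, -0.989, -0.001], [-0.001, 0.001, -1.0]]
ft_force: [-0.1, -0.1, 0.0]
opening: 0.0701
gripper_force: 0.0
```

In the tool's units: 0.45 rad / 2 = 0.225.

>>> arm_command(
  offset=[
    [0,0,0],
    [0,0,0],
    [0,0,0],
    [0,0,0],
    [0,0,0],
    [0,0,0],
    [0,0,0],
    [0,0,0],
  ],
  rotation=[
    [0,0,0.07],
    [0,0,0.14],
    [0,0,0.21],
    [0,0,0.225],
    [0,0,0.225],
    [0,0,0.225],
    [0,0,0.225],
    [0,0,0.225],
  ],
  fingers=[70,70,70,70,70,70,70,70],
)

```text
clock: 7.25
position: [0.543, 0.0183, 0.2203]
ee_rot: [[0.957, -0.289, -0.0], [-0.289, -0.957, 0.0], [-0.0, 0.0, -1.0]]
ft_force: [0.4, 0.5, 1.1]
opening: 0.0699
gripper_force: 0.0
```

Run:
```python
from h import *
own();o=manip.get_obs()
im=manip.snapshot('wrist');cv2.imwrite('pics/w3.png',im)
for t in ['pull_bar','hasp_peg','release_tab']:
    r=manip.landmark_of(t,'wrist');print(t,[(np.round(x['position'],1).tolist(),round(x['score'],2)) for x in r[:2]])
print([wproj(o,box2w(B,(-.02,y,.138))).round(1) for y in (0,.022,-.022)],[wproj(o,peg(B,a)).round(1) for a in (1.3,1.5)],wproj(o,box2w(B,L['release_tab'])))
plan([((-20,0,119),0)])
```

```text
own mm [-19.9   0.7 220.3] ang 0.002 z [-0.  0. -1.] F [0.4 0.5 1.1] j [ 0.33  0.25 -0.21 -0.   -1.11  0.94] 7.25
pull_bar [([317.4, 252.6], 0.95)]
hasp_peg [([137.0, 331.4], 0.82), ([317.5, 250.6], 0.62)]
release_tab [([406.1, 341.5], 0.83), ([133.6, 332.8], 0.57)]
[array([320.2, 249.1]), array([285.7, 249. ]), array([354.6, 249.1])] [array([135.5, 312.7]), array([135.1, 326.1])] [404.29938604 339.93610169]
[0, 1, 101] 0.0
```

View pics/w3.png

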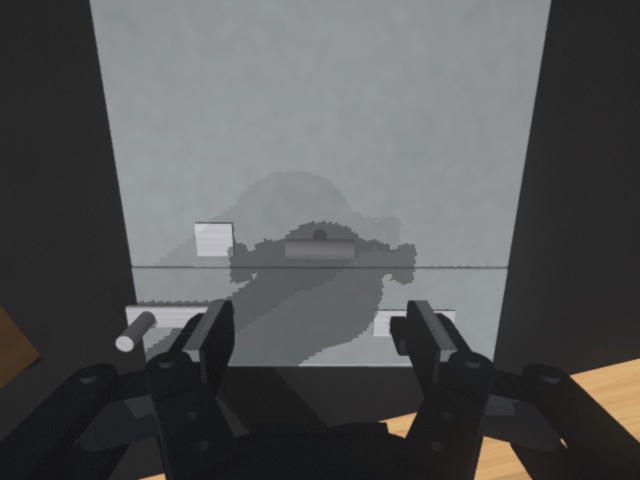

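The hasp lies along the deck at (165,318), fully off the lid. The bar spans (285–355, 249), exactly where predicted. Descend and grip it.

>>> arm_command(
  offset=[
    [0,0.0017,0.0417],
    [0,0.0017,0.0833],
    [0,0.0017,0.125],
    [0,0.0017,0.1533],
    [0,0.0017,0.1683],
    [0,0.0017,0.1683],
    [0,0.0017,0.1683],
    [0,0.0017,0.1683],
  ],
  rotation=[
    [0,0,0],
    [0,0,0],
    [0,0,0],
    [0,0,0],
    [0,0,0],
    [0,0,0],
    [0,0,0],
    [0,0,0],
  ],
  fingers=[70,70,70,70,70,55,45,38],
)

```text
clock: 8.25
position: [0.5436, 0.018, 0.1206]
ee_rot: [[0.957, -0.289, 0.003], [-0.289, -0.957, 0.001], [0.002, -0.002, -1.0]]
ft_force: [-1.5, 2.4, 0.9]
opening: 0.0423
gripper_force: 61.3
```

>>> arm_command(
  offset=[
    [0,0,0],
    [0,0,0],
    [0,0,0],
    [0,0,0],
    [0,0,0],
    [0,0,0],
    [0,0,0],
    [0,0,0],
  ],
  rotation=[
    [0,0,0],
    [0,0,0],
    [0,0,0],
    [0,0,0],
    [0,0,0],
    [0,0,0],
    [0,0,0],
    [0,0,0],
  ],
  fingers=[38,38,38,38,38,38,38,38],
)

```text
clock: 9.05
position: [0.5436, 0.018, 0.1205]
ee_rot: [[0.957, -0.289, 0.003], [-0.289, -0.957, 0.001], [0.002, -0.002, -1.0]]
ft_force: [-1.8, 4.6, 6.3]
opening: 0.0425
gripper_force: 61.8
```

Gripped. Now I'll tug gently.

In the tool's units: -7 mm / 600 = -0.0117, -6 mm / 600 = -0.01.

>>> arm_command(
  offset=[
    [0,0,-0.0017],
    [0,0,-0.0033],
    [0.0017,0,-0.005],
    [0.0017,0,-0.0067],
    [0.0017,0,-0.0083],
    [0.0017,0,-0.01],
    [0.0017,0,-0.0117],
    [0.0017,0,-0.0117],
  ],
  rotation=[
    [0,0,0],
    [0,0,0],
    [0,0,0],
    [0,0,0],
    [0,0,0],
    [0,0,0],
    [0,0,0],
    [0,0,0],
  ],
  fingers=[38,38,38,38,38,38,38,38],
)

```text
clock: 9.85
position: [0.5447, 0.0177, 0.1253]
ee_rot: [[0.957, -0.29, 0.002], [-0.29, -0.957, 0.001], [0.001, -0.002, -1.0]]
ft_force: [5.3, 3.1, -5.7]
opening: 0.0428
gripper_force: 61.5
```

In the tool's units: -3 mm / 600 = -0.005, -2 mm / 600 = -0.0033.

>>> arm_command(
  offset=[
    [0,0,-0.0017],
    [0,0,-0.0033],
    [0,0,-0.005],
    [0,0,-0.005],
    [0,0,-0.005],
    [0,0,-0.005],
    [0,0,-0.005],
    [0,0,-0.005],
  ],
  rotation=[
    [0,0,0],
    [0,0,0],
    [0,0,0],
    [0,0,0],
    [0,0,0],
    [0,0,0],
    [0,0,0],
    [0,0,0],
  ],
  fingers=[38,38,38,38,38,38,38,38],
)

```text
clock: 10.65
position: [0.5447, 0.0176, 0.1259]
ee_rot: [[0.957, -0.29, 0.001], [-0.29, -0.957, 0.001], [0.0, -0.002, -1.0]]
ft_force: [9.4, 2.1, -17.4]
opening: 0.0425
gripper_force: 64.0
```

The lid stops dead after 5.4 mm with 17 N on it, so the catch is holding. I lower it, let go, and go to the slide.

In the tool's units: 10 mm / 600 = 0.0167, 9 mm / 600 = 0.015.

>>> arm_command(
  offset=[
    [0,0,0.005],
    [-0.0017,0,0.01],
    [-0.0017,0,0.015],
    [-0.0017,0,0.0167],
    [-0.0017,0,0.0167],
    [-0.0017,0,0.0167],
    [-0.0017,0,0.0167],
    [-0.0017,0,0.0167],
  ],
  rotation=[
    [0,0,0],
    [0,0,0],
    [0,0,0],
    [0,0,0],
    [0,0,0],
    [0,0,0],
    [0,0,0],
    [0,0,0],
  ],
  fingers=[38,38,38,38,50,65,70,70],
)

```text
clock: 11.45
position: [0.5423, 0.0168, 0.1189]
ee_rot: [[0.957, -0.29, -0.001], [-0.29, -0.957, -0.001], [-0.001, 0.001, -1.0]]
ft_force: [-0.1, 0.7, 0.1]
opening: 0.0702
gripper_force: 0.0
```

Run:
```python
from h import *
own();print(manip.get_obs()['opening'])
plan([((-20,0,205),0),((-90,-60,205),0),((-90,-60,119),0)])
```

```text
own mm [-20.1  -1.  118.9] ang 0.001 z [-0.001 -0.001 -1.   ] F [-0.1  0.7  0.1] j [ 0.33  0.36 -0.35  0.   -0.87  0.95] 11.45
0.07022745425684342
[0, -1, -86] 0.0
[-70, 59, -86] 0.0
[-70, 59, 0] 0.0
```

In the tool's units: -86 mm / 600 = -0.1433, -70 mm / 600 = -0.1167.

>>> arm_command(
  offset=[
    [0,0,-0.05],
    [0,0,-0.1],
    [-0.0167,0.0133,-0.1433],
    [-0.0667,0.055,-0.1433],
    [-0.1167,0.0983,-0.1433],
    [-0.1167,0.0983,-0.1433],
    [-0.1167,0.0983,-0.1167],
    [-0.1167,0.0983,-0.0917],
  ],
  rotation=[
    [0,0,0],
    [0,0,0],
    [0,0,0],
    [0,0,0],
    [0,0,0],
    [0,0,0],
    [0,0,0],
    [0,0,0],
  ],
  fingers=[70,70,70,50,32,32,32,32],
)

```text
clock: 12.25
position: [0.4589, -0.019, 0.1745]
ee_rot: [[0.957, -0.29, 0.002], [-0.29, -0.957, 0.0], [0.002, -0.001, -1.0]]
ft_force: [0.2, 0.3, 0.2]
opening: 0.0319
gripper_force: 0.0
```

Run:
```python
from h import *
own();o=manip.get_obs()
im=manip.snapshot('wrist');cv2.imwrite('pics/w4.png',im)
print(manip.landmark_of('release_tab','wrist')[:2],wproj(o,box2w(B,L['release_tab'])))
plan([((-90,-60,119),0)])
```

```text
own mm [-89.4 -59.5 174.5] ang 0.001 z [ 0.002  0.    -1.   ] F [0.2 0.3 0.2] j [ 0.31  0.16 -0.47  0.   -0.94  0.96] 12.25
[{'position': [316.7, 272.4], 'score': 0.76}] [320.16120301 273.50216499]
[1, 0, 54] 0.0
```

View pics/w4.png

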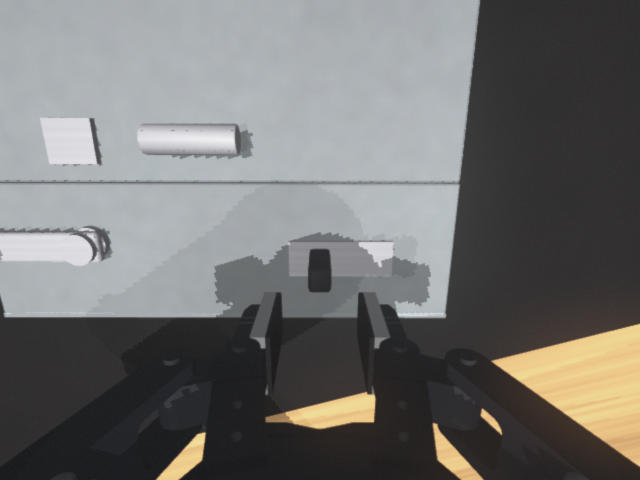

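The tab at (319,270) is centred between the fingers. Down, then push towards tool +y.

In the tool's units: 54 mm / 600 = 0.09, 40 mm / 600 = 0.0667.

>>> arm_command(
  offset=[
    [0.0017,0,0.0333],
    [0.0017,0,0.0667],
    [0.0017,0,0.09],
    [0.0017,0,0.09],
    [0.0017,0.005,0.09],
    [0.0017,0.01,0.09],
    [0.0017,0.015,0.09],
    [0.0017,0.02,0.09],
  ],
  rotation=[
    [0,0,0],
    [0,0,0],
    [0,0,0],
    [0,0,0],
    [0,0,0],
    [0,0,0],
    [0,0,0],
    [0,0,0],
  ],
  fingers=[32,32,32,20,20,20,20,20],
)

```text
clock: 13.15
position: [0.4571, -0.0304, 0.1213]
ee_rot: [[0.957, -0.289, 0.003], [-0.289, -0.957, 0.001], [0.003, -0.002, -1.0]]
ft_force: [1.1, 3.7, 1.7]
opening: 0.0202
gripper_force: 1.5
```

In the tool's units: 16 mm / 600 = 0.0267, 15 mm / 600 = 0.025.

>>> arm_command(
  offset=[
    [0,0.005,0],
    [0,0.01,0],
    [0,0.015,0],
    [0,0.0183,0],
    [0,0.0217,0],
    [0,0.025,0],
    [0,0.0267,0],
    [0,0.0267,0],
  ],
  rotation=[
    [0,0,0],
    [0,0,0],
    [0,0,0],
    [0,0,0],
    [0,0,0],
    [0,0,0],
    [0,0,0],
    [0,0,0],
  ],
  fingers=[20,20,20,20,20,20,20,20],
)

```text
clock: 13.95
position: [0.4524, -0.0444, 0.1204]
ee_rot: [[0.957, -0.29, 0.003], [-0.29, -0.957, 0.003], [0.002, -0.004, -1.0]]
ft_force: [1.0, 11.4, 2.2]
opening: 0.0201
gripper_force: 5.3
```

Run:
```python
from h import *
own()
```

```text
own mm [-88.3 -85.7 120.4] ang 0.001 z [ 0.003  0.003 -1.   ] F [ 1.  11.4  2.2] j [ 0.26  0.22 -0.55 -0.   -0.8   1.02] 13.95
```

In the tool's units: 3 mm / 600 = 0.005, 2 mm / 600 = 0.0033.

>>> arm_command(
  offset=[
    [0,0.0017,0],
    [0,0.0033,0],
    [0,0.005,0],
    [0,0.005,0],
    [0,0.005,0],
    [0,0.005,0],
    [0,0.005,0],
    [0,0.005,0],
  ],
  rotation=[
    [0,0,0],
    [0,0,0],
    [0,0,0],
    [0,0,0],
    [0,0,0],
    [0,0,0],
    [0,0,0],
    [0,0,0],
  ],
  fingers=[20,20,20,20,20,20,20,20],
)

```text
clock: 14.75
position: [0.4524, -0.0447, 0.1204]
ee_rot: [[0.957, -0.29, 0.005], [-0.29, -0.957, 0.007], [0.003, -0.008, -1.0]]
ft_force: [0.6, 23.0, 2.8]
opening: 0.0199
gripper_force: 10.9
```

Run:
```python
from h import *
own()
plan([((-88,-84,119),0),((-88,-84,205),0),((-20,0,205),0),((-20,0,119),0)])
```

```text
own mm [-88.2 -86.  120.4] ang 0.001 z [ 0.005  0.007 -1.   ] F [ 0.6 23.   2.8] j [ 0.26  0.22 -0.55 -0.01 -0.8   1.02] 14.75
[0, -2, 1] 0.0
[0, -3, -85] 0.0
[69, -87, -84] 0.0
[68, -86, 2] 0.0
```

The slide is hard against its stop. I back off, lift, and return to above the handle.

>>> arm_command(
  offset=[
    [0,-0.0117,0],
    [0,-0.0117,-0.05],
    [0,-0.0117,-0.1],
    [0,-0.0117,-0.1433],
    [0.0383,-0.0583,-0.1433],
    [0.0767,-0.1083,-0.1433],
    [0.115,-0.1517,-0.1433],
    [0.115,-0.1517,-0.1433],
  ],
  rotation=[
    [0,0,0],
    [0,0,0],
    [0,0,0],
    [0,0,0],
    [0,0,0],
    [0,0,0],
    [0,0,0],
    [0,0,0],
  ],
  fingers=[20,20,20,20,50,70,70,70],
)

```text
clock: 15.55
position: [0.5445, 0.0191, 0.2046]
ee_rot: [[0.958, -0.288, -0.003], [-0.288, -0.958, -0.002], [-0.003, 0.003, -1.0]]
ft_force: [-1.0, -0.1, 0.6]
opening: 0.0697
gripper_force: 0.0
```

Run:
```python
from h import *
own();o=manip.get_obs()
im=manip.snapshot('wrist')
for t in ['release_tab','pull_bar']:print([(x['position'],x['score']) for x in manip.landmark_of(t,'wrist')[:2]])
print(wproj(o,box2w(B,(-.09,-.082,.132))),wproj(o,box2w(B,L['pull_bar'])))
plan([((-20,0,119),0)])
```

```text
own mm [-18.7   1.9 204.6] ang 0.003 z [-0.003 -0.002 -1.   ] F [-1.  -0.1  0.6] j [ 0.33  0.27 -0.23  0.   -1.07  0.94] 15.55
[([323.7, 240.2], 0.38)]
[([319.6, 262.7], 0.68)]
[443.29521672 353.98026896] [321.95700024 259.00789955]
[1, -1, 86] 0.0
```

In the tool's units: 86 mm / 600 = 0.1433, 75 mm / 600 = 0.125.

>>> arm_command(
  offset=[
    [-0.0017,0.0017,0.0417],
    [-0.0017,0.0017,0.0833],
    [-0.0017,0.0017,0.125],
    [-0.0017,0.0017,0.1433],
    [-0.0017,0.0017,0.1433],
    [-0.0017,0.0017,0.1433],
    [-0.0017,0.0017,0.1433],
    [-0.0017,0.0017,0.1433],
  ],
  rotation=[
    [0,0,0],
    [0,0,0],
    [0,0,0],
    [0,0,0],
    [0,0,0],
    [0,0,0],
    [0,0,0],
    [0,0,0],
  ],
  fingers=[70,70,70,70,70,55,38,38],
)

```text
clock: 16.5
position: [0.5428, 0.0183, 0.1222]
ee_rot: [[0.957, -0.289, 0.004], [-0.289, -0.957, 0.001], [0.003, -0.002, -1.0]]
ft_force: [-2.4, 2.0, 5.4]
opening: 0.0422
gripper_force: 61.2
```

In the tool's units: -10 mm / 600 = -0.0167, -7 mm / 600 = -0.0117.

>>> arm_command(
  offset=[
    [0,0,0],
    [0,0,0],
    [0,0,0],
    [0,0,-0.0017],
    [0.0017,0,-0.005],
    [0.0017,0,-0.0083],
    [0.0033,0,-0.0117],
    [0.005,0,-0.0167],
  ],
  rotation=[
    [0,0,0],
    [0,0,0],
    [0,0,0],
    [0,0,0],
    [0,0,0],
    [0,0,0],
    [0,0,0],
    [0,0,0],
  ],
  fingers=[38,38,38,38,38,38,38,38],
)

```text
clock: 17.3
position: [0.5444, 0.0177, 0.1294]
ee_rot: [[0.957, -0.29, -0.001], [-0.29, -0.957, 0.001], [-0.001, -0.001, -1.0]]
ft_force: [2.1, 6.7, -7.2]
opening: 0.0425
gripper_force: 61.5
```

Run:
```python
from h import *
own()
r=np.hypot(150,35);a0=np.arctan2(35,150)
g=119-138
for ss in [np.linspace(.07,.45,8),np.linspace(.48,.88,8)]:
    plan([((130-r*np.cos(a0+s),0,103+r*np.sin(a0+s)+g),None) for s in ss]);print(ss.round(2))
```

```text
own mm [-18.3   0.5 129.4] ang 0.001 z [-0.001  0.001 -1.   ] F [ 2.1  6.7 -7.2] j [ 0.33  0.35 -0.33 -0.   -0.89  0.95] 17.3
[1, 0, 0] 0
[4, 0, -8] 0
[7, 0, -16] 0
[10, 0, -23] 0
[14, 0, -31] 0
[19, 0, -38] 0
[23, 0, -45] 0
[28, 0, -51] 0
[0.07 0.12 0.18 0.23 0.29 0.34 0.4  0.45]
[31, 0, -55] 0
[37, 0, -61] 0
[44, 0, -68] 0
[50, 0, -73] 0
[57, 0, -79] 0
[64, 0, -84] 0
[72, 0, -88] 0
[80, 0, -93] 0
[0.48 0.54 0.59 0.65 0.71 0.77 0.82 0.88]
```

The lid rises past the old stop without a hard stop. Continue along the arc.

In the tool's units: -35 mm / 600 = -0.0583, -31 mm / 600 = -0.0517.

>>> arm_command(
  offset=[
    [0.0017,0,-0.005],
    [0.005,0,-0.0117],
    [0.0083,0,-0.0183],
    [0.0117,0,-0.0267],
    [0.0167,0,-0.035],
    [0.0217,0,-0.0433],
    [0.0267,0,-0.0517],
    [0.03,0,-0.0583],
  ],
  rotation=[
    [0,0,0],
    [0,0,0],
    [0,0,0],
    [0,0,0],
    [0,0,0],
    [0,0,0],
    [0,0,0],
    [0,0,0],
  ],
  fingers=[38,38,38,38,38,38,38,38],
)

```text
clock: 18.1
position: [0.5596, 0.013, 0.1633]
ee_rot: [[0.957, -0.291, -0.007], [-0.291, -0.957, 0.002], [-0.007, -0.0, -1.0]]
ft_force: [-1.4, 9.0, -5.8]
opening: 0.0426
gripper_force: 61.9
```

Run:
```python
from h import *
own()
r=np.hypot(150,35);a0=np.arctan2(35,150)
g=-16
for s in (.2,.25,.3,.35,.4,.5,.55,.6,.65,.7,.75,.8,.85,.9):print(round(s,2),end=' ');plan([((130-r*np.cos(a0+s),0,103+r*np.sin(a0+s)+g),None)])
```

```text
own mm [ -2.5   0.4 163.3] ang 0.0 z [-0.007  0.002 -1.   ] F [-1.4  9.  -5.8] j [ 0.31  0.34 -0.25 -0.   -0.99  0.97] 18.1
0.2 [-8, 0, 12] 0
0.25 [-4, 0, 5] 0
0.3 [-1, 0, -1] 0
0.35 [3, 0, -8] 0
0.4 [8, 0, -14] 0
0.5 [17, 0, -26] 0
0.55 [23, 0, -32] 0
0.6 [28, 0, -38] 0
0.65 [34, 0, -43] 0
0.7 [40, 0, -47] 0
0.75 [46, 0, -52] 0
0.8 [53, 0, -56] 0
0.85 [59, 0, -60] 0
0.9 [66, 0, -63] 0
```

In the tool's units: -44 mm / 600 = -0.0733, -40 mm / 600 = -0.0667.

>>> arm_command(
  offset=[
    [0.0033,0,-0.01],
    [0.01,0,-0.02],
    [0.0167,-0.0017,-0.03],
    [0.025,-0.0017,-0.04],
    [0.0333,-0.0017,-0.05],
    [0.0417,-0.0017,-0.0583],
    [0.05,-0.0017,-0.0667],
    [0.0567,-0.0017,-0.0733],
  ],
  rotation=[
    [0,0,0],
    [0,0,0],
    [0,0,0],
    [0,0,0],
    [0,0,0],
    [0,0,0],
    [0,0,0],
    [0,0,0],
  ],
  fingers=[38,38,38,38,38,38,38,38],
)

```text
clock: 18.9
position: [0.5939, 0.0027, 0.2063]
ee_rot: [[0.957, -0.291, -0.005], [-0.291, -0.957, 0.0], [-0.005, 0.001, -1.0]]
ft_force: [6.3, 1.2, -17.1]
opening: 0.0423
gripper_force: 62.9
```

Run:
```python
from h import *
own();print(manip.get_obs()['gripper_force'])
r=np.hypot(150,35);a0=np.arctan2(35,150)
g=-16
for s in (.65,.7,.75,.8,.85,.9):print(round(s,2),end=' ');plan([((130-r*np.cos(a0+s),0,103+r*np.sin(a0+s)+g),None)])
```

```text
own mm [ 33.4   0.5 206.3] ang 0.0 z [-0.005  0.    -1.   ] F [  6.3   1.2 -17.1] j [ 0.28  0.35 -0.1  -0.   -1.12  1.  ] 18.9
62.85744667053223
0.65 [-2, 1, 1] 0
0.7 [4, 1, -4] 0
0.75 [11, 1, -9] 0
0.8 [17, 1, -13] 0
0.85 [24, 1, -17] 0
0.9 [31, 1, -20] 0
```

In the tool's units: 27 mm / 600 = 0.045, 23 mm / 600 = 0.0383.

>>> arm_command(
  offset=[
    [0.0067,0,0],
    [0.0133,0,-0.005],
    [0.0217,0,-0.01],
    [0.03,0,-0.015],
    [0.0383,0,-0.02],
    [0.045,0,-0.0233],
    [0.045,0,-0.0233],
    [0.045,0,-0.0233],
  ],
  rotation=[
    [0,0,0],
    [0,0,0],
    [0,0,0],
    [0,0,0],
    [0,0,0],
    [0,0,0],
    [0,0,0],
    [0,0,0],
  ],
  fingers=[38,38,38,38,38,38,38,38],
)

```text
clock: 19.7
position: [0.6181, -0.0048, 0.2224]
ee_rot: [[0.957, -0.289, -0.007], [-0.289, -0.957, 0.0], [-0.007, 0.002, -1.0]]
ft_force: [-1.8, 4.7, -4.6]
opening: 0.0425
gripper_force: 62.9
```

>>> arm_command(
  offset=[
    [0,0,0],
    [0,0,0],
    [0,0,0],
    [0,0,0],
    [0,0,0],
    [0,0,0],
    [0,0,0],
    [0,0,0],
  ],
  rotation=[
    [0,0,0],
    [0,0,0],
    [0,0,0],
    [0,0,0],
    [0,0,0],
    [0,0,0],
    [0,0,0],
    [0,0,0],
  ],
  fingers=[38,38,38,38,38,38,38,38],
)

```text
clock: 20.5
position: [0.618, -0.0047, 0.2223]
ee_rot: [[0.957, -0.289, -0.007], [-0.289, -0.957, 0.0], [-0.007, 0.002, -1.0]]
ft_force: [-1.9, 5.5, -5.4]
opening: 0.0427
gripper_force: 62.9
```

Run:
```python
from h import *
own();print(manip.get_obs()['joint_vel'].round(3) if hasattr(manip.get_obs()['joint_vel'],'round') else manip.get_obs()['joint_vel'])
a=manip.snapshot('side');b=manip.snapshot('wrist')
for t in ['pull_bar','hasp_peg','hasp_pivot']:print(t,[(x['position'],x['score']) for x in manip.landmark_of(t,'side')[:2]])
r=np.hypot(150,35);a0=np.arctan2(35,150)
for s in (.8,.9):print(proj('side',box2w(B,np.array([130-r*np.cos(a0+s),0,103+r*np.sin(a0+s)])/1e3)))
cv2.imwrite('pics/end.png',cv2.resize(np.hstack([a[120:400,150:490],b[:,30:610][:, :]][:1]),None,fx=2,fy=2))
```

```text
own mm [ 58.6   0.5 222.3] ang 0.002 z [-0.007  0.    -1.   ] F [-1.9  5.5 -5.4] j [ 0.25  0.38 -0.02 -0.   -1.18  1.03] 20.5
[-0.001 -0.001 -0.     0.     0.001  0.001]
pull_bar [([314.0, 204.4], 0.63)]
hasp_peg [([344.0, 294.0], 0.75)]
hasp_pivot [([351.2, 280.4], 0.81)]
[315.09225563 204.41560657]
[309.70165021 200.29440109]
```

View pics/end.png

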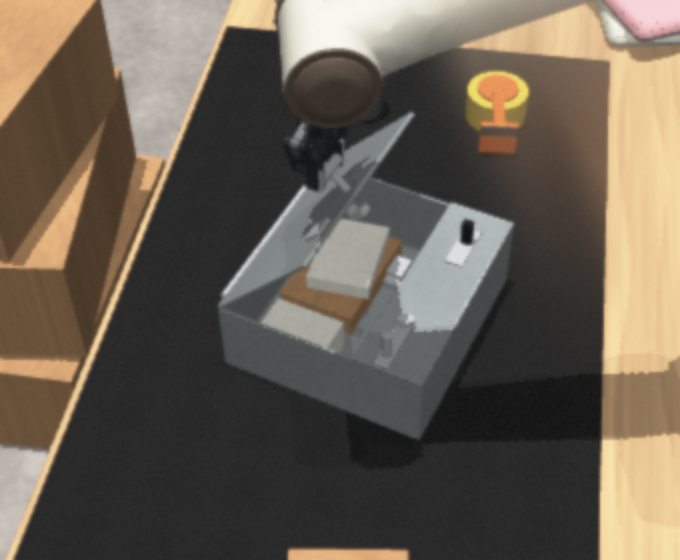

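The lid stands about 0.82–0.85 rad open, held at the handle near crop (330,180). The slide is across at crop (467,232) and the hasp lies along the deck at crop (390,345). Arm still and grip at 63 N, so I hand it in.

```bash
python3 -c "
from cell import manip
print(manip.job_done())"
```

```text
the job is handed in; nothing more can be done
None
```

I swung the hasp off the lid and tugged the lid: the catch was still holding, so I pushed the slide fully across. The lid now stands at about 0.83 rad (47°), held steady by its handle, and the job is handed in at about 21 s; no verdict came back.

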